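# Clear the highlighter off the laptop and push the screen shut

## Robot

A 6-joint arm with a two-finger parallel gripper is mounted at the origin on the work surface. World frame = base frame: x ahead of the robot, y to its left, z up, the work surface at z = 0. Lengths are in m, angles in rad, forces in N, time in s.
With the tool pointing down it reaches from about 0.25 to 0.775 m from the base axis. Payload 4 kg.
Tool frame: the origin (TCP) lies between the finger pads; the fingertips stand r.finger_overhang ahead of it and the grasp point (between the pads) lies 2 mm behind it (r.finger_overhang is the distance from the TCP to the fingertips, in m); z points along the fingers, y is the line along which they close (so a half turn about z gives the same grasp; the last joint's range is limited). The gripper opens to 94 mm and grips with 3 to 60 N. Pads are 16 mm wide; open, the fingers measure 119 mm over their backs; the gripper's body (75 mm by 177 mm) begins 78 mm behind the grasp point.
Start: joints at [-1.363, 0.087, 1.371, -0, 1.684, -0.103], TCP at [0.168, -0.524, 0.223] pointing down, gripper open.
Joint ranges: [-3.1, 3.1], [-0.76, 2.03], [0.27, 2.55], [-1.08, 4.22], [0.17, 2.65], [-2.57, 2.57]. Speed limits (rad/s): [2.79, 2.79, 3.14, 3.14, 3.14, 3.14].

## Interface

Orientations are given as a unit quaternion [x, y, z, w].
In Python, from plant import r, cams, workorder gives the robot as it stands. The module is installed in compiled form; this text tells all that it offers.
- The arm moves only by the shell command python3 -m crank 'ROWS' [OPENING] [FORCE]. ROWS is JSON, a list of rows, each a list of 6 numbers: the shift along the tool's x, y, z scaled (see below), then the turn, a rotation vector about the tool's x, y, z scaled (see below). In form: [[dx, dy, dz, ax, ay, az], ...]. A call has 1 to 10 rows; each row shifts and turns the commanded pose from where the row before left it, along the tool's axes as they then stand; what a row does not reach is not made up. The controller multiplies each number of a shift by 250 mm and each number of a turn by 2 pi rad. A row lasts 1/10 s, in which the tool goes at most 50 mm and 8.59 degrees, less where a joint would pass 70% of its speed; a pose out of reach is approached as far as the arm can. A call with a number of a shift or a turn outside -1 to 1 is refused whole. A call with a gripper value outside its range is refused whole. OPENING is the closure, from -1 (fully open) to 1 (shut), set as the call begins (- or left out, the last holds). The fingers move at their own pace and stop on an object; FORCE is the grip in N (left out, the last holds). Time passes only in rows, so rows that do not move let the fingers close. It gives the time, the measured TCP pose, the force, the opening and the grip force at its end, in the units of the state.
- r.get_obs(): the state, without advancing time (a new reading comes with each control period).
- cams.camera(name): name is "scene" or "top"; returns a dict with "frame" (480x640x3 uint8, blue, green, red), "vertical_fov" (degrees; the focal length in pixels is half the picture's height over the tangent of half this angle, whatever the lens; pixels are square), "cx", "cy" (the principal point, pixels), "R" (3x3) and "t" (3): a world point X has camera coordinates R X + t. Camera axes: x right, y down, z forward; pixel columns grow to the right and rows downward; lengths in m; the calibration is good to about 2 mm. A picture is of the moment at which its call begins. There is no depth.
- workorder.sign_off(): hands the job in; it is judged then, once.
The state is a dict: "t": time; "joint_pos": joint angles; "dq": joint speeds; "joint_torque": joint torques, N m; "position": TCP position; "ee_rot": TCP orientation; "wrist_force": force on the tool from outside, world axes, zero at the start; "moment": the same for the moment, N m; "opening": finger opening in m; "grip_force": force on a finger pad.
Only numpy, scipy, OpenCV 4.12 (cv2) and the standard library are available. Lean on these libraries where they do the work, as an engineer would, in place of code of your own. Each camera call takes 0.05 s, during which the arm holds its last target. There are 200 camera calls.

## Task

Someone has left a highlighter lying on the open laptop, just in front of the keys. Brush it off the laptop onto the desk with the fingertips, without picking it up, and only then push the screen gently down until the laptop is fully shut. Do not lift the laptop or shove it about, and leave the mouse, the pen pot and the printed part as they are.

Things in the scene. Friction and masses are not known exactly. Their poses are not given: they have to be found in the camera images.
- laptop: slim aluminium laptop, loose and flat on the desk, user's side towards the robot, 1.5 kg in all. Lower half 200 (x) x 300 (y) x 13 mm; the deck (keys, palm rest, trackpad) is level, 13 mm above the desk. Origin: centre of the underside. Own x points from the user's edge (x = -100 mm) to the hinge edge (x = +100 mm), y to the left, z up; keys from x = -21 to 85 mm. Shut, it is 19.5 mm thick
- screen (a joint): opening angle of the laptop's screen, rad: 0 = fully shut on the deck, 1.57 = upright, grows as it opens, stops at 2.3. The hinge is stiff (0.45 N m friction): the screen stays at whatever angle it is left, does not fall shut, and takes 1 to 4 N at its free edge to swing all the way home, where it meets slightly springy rubber bumpers
- screen_hinge (a point): point on the hinge axis, midway along it: laptop x = 100, y = 0, z = 14 mm. The axis is parallel to the laptop's y axis
- screen_edge (a point): middle of the screen's free (upper) edge, on its outer (back) face, 199 mm from the hinge. The screen is a panel 199 mm deep, 300 mm wide, 5 mm thick; its outer face lies 5.5 mm from the hinge axis. The outer face looks away from the robot while the screen is open and upward when shut
- highlighter: flat highlighter pen, 105 (own y) x 26 (own x) x 14 mm (own z), black with a white cap, about 18 g, lying flat and loose on the laptop's palm rest, roughly along the user's edge. Origin: centre of its underside. It slides, it does not roll
- highlighter_mid (a point): centre of the highlighter, 7 mm above its underside
- mouse: black computer mouse, 100 x 58 x 32 mm, loose on the desk beside the laptop; origin under its centre. Leave it alone
- pen_pot: white pot 80 mm wide and 100 mm high with pens standing out to 155 mm, loose on the desk; origin under its centre. Leave it alone
- prototype: white printed part, a stepped cylinder 48 mm wide at the foot and 125 mm high, standing loose on the desk; origin under its centre. Leave it alone
Things that resemble listed ones, but are neither listed nor needed, are in the scene too. Of the things shaped like the highlighter, the black one is meant.

How it is judged:
By the outcome, as a careful person would: the job done as asked, in the order asked, and still so for the second after the job is handed in, with the robot touching nothing.
It also fails if it takes over 48 s, if anything falls off the work surface, if the arm or the gripper's body presses on something with over 40 N, if the wrist force passes 120 N, or if a joint passes its speed limit or range.

## Working session

There is one attempt and no reset: what is moved stays moved. The work goes in short steps, Python scripts to look and compute and a shell command to move; the robot and the scene stay as the last step left them, time stands still between calls to the robot, and variables do not carry over. Pictures are saved under pics/ and viewed, at most 10 in all, crops included, and the job is handed in when it is done.

```bash
mkdir -p pics; cat > h.py <<'E'
import numpy as np, cv2
from plant import r, cams
def cam(n):
    c=cams.camera(n); f=240/np.tan(np.radians(c["vertical_fov"])/2)
    return c["frame"],f,c["cx"],c["cy"],np.array(c["R"]),np.array(c["t"])
def ray(C,u,v):
    _,f,cx,cy,R,t=C; return -R.T@t, R.T@np.array([(u-cx)/f,(v-cy)/f,1])
def onz(C,u,v,z):
    o,d=ray(C,u,v); return o+d*(z-o[2])/d[2]
def proj(C,X):
    _,f,cx,cy,R,t=C; p=R@np.array(X)+t; return np.array([cx+f*p[0]/p[2],cy+f*p[1]/p[2]])
E
python3 - <<'E'
from h import *
for n in("scene","top"):
    C=cam(n); cv2.imwrite(f"pics/{n}0.png",C[0]); print(n,C[1:4],-C[4].T@C[5],C[4])
o=r.get_obs();print(o,r.finger_overhang)
E
```

```text
scene (np.float64(452.49146867399463), 314.0307258146413, 241.36749560144403) [ 0.87366646 -0.33784686  0.82089978] [[ 0.64451087  0.76453196 -0.00982914]
 [ 0.62656066 -0.53547963 -0.56628907]
 [-0.4382094   0.35882091 -0.82414809]]
top (np.float64(605.9306141345079), 310.3894985178394, 240.76505720998395) [0.36747719 0.02351864 1.35045025] [[-0.0121997  -0.99985949  0.01149673]
 [-0.99704945  0.01129238 -0.07592675]
 [ 0.07578625 -0.0123891  -0.99704712]]
{'t': 0.1, 'joint_pos': array([-1.36309914e+00,  8.79119286e-02,  1.37206677e+00, -2.84081496e-05,
        1.68359553e+00, -1.03097627e-01]), 'dq': array([ 5.96956406e-04, -1.58901458e-03, -4.44303667e-03,  1.21927487e-03,
        9.58937101e-06,  1.09822899e-03]), 'joint_torque': array([ 2.70323646e-03, -3.41252589e+01, -3.03301084e+01,  7.20254774e-02,
        3.05213663e-02, -9.75736612e-05]), 'position': array([ 0.16809362, -0.52321387,  0.22142277]), 'ee_rot': array([ 9.87949861e-01,  1.54771089e-01, -6.58904004e-05, -9.88694260e-04]), 'wrist_force': array([ 0.361864  , -0.09804024, -0.21944914]), 'moment': array([ 0.00816536, -0.02375405,  0.03508104]), 'grip_force': 0.0, 'opening': 0.09389175844537401} 0.017
```

View pics/scene0.png

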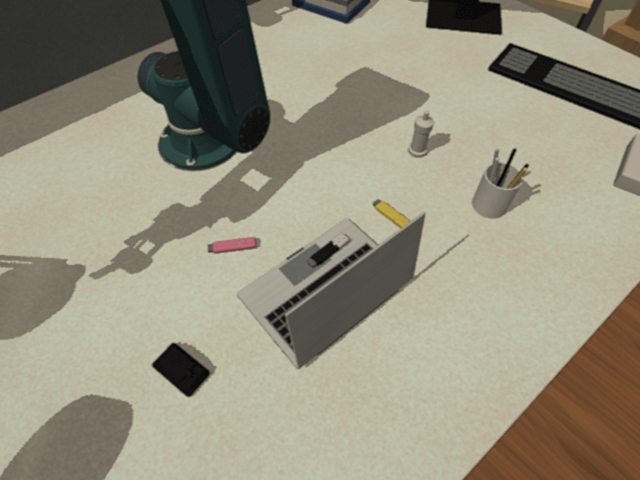

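View pics/top0.png

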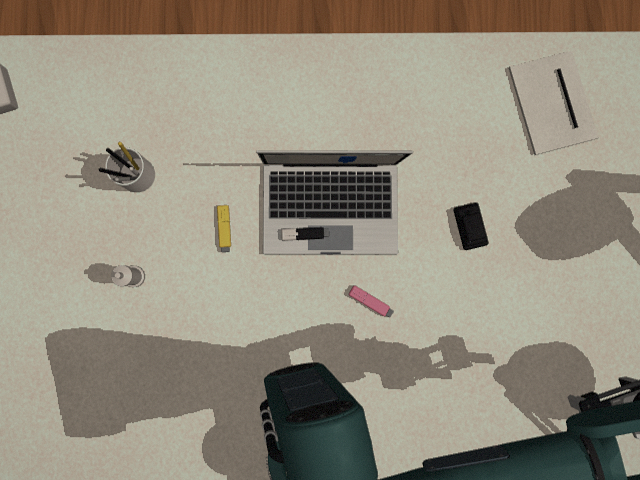

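The top view shows the laptop from about (262,254) to (398,253) at the user's edge, with the hinge near row 165. The black highlighter with its white cap is at (280–327, 227–241), the pink one at (370,300), the yellow at (223,228) and the mouse at (470,226). The scene view shows the screen standing upright, with its top edge from (423,215) to (289,292).

```bash
python3 - <<'E'
from h import *
C=cam("top"); S=cam("scene")
for n,u,v,z in [("FL",262,254,.013),("FR",398,253,.013),("HL",265.5,167,.013),("HR",396.5,165,.013),("pink1",348,290,.01),("pink2",390,313,.01),("mouse",470,226,.03),("yellow",223,228,.01)]: print(n,onz(C,u,v,z).round(4))
cr=C[0][222:248,270:335]; g=cv2.cvtColor(cr,cv2.COLOR_BGR2GRAY)
cv2.imwrite("pics/crop.png",cv2.resize(np.hstack([C[0][150:325,245:410]]),None,fx=3.4,fy=3.4,interpolation=cv2.INTER_CUBIC))
m=((g<60)*255).astype(np.uint8); 
c=max(cv2.findContours(m,0,1)[0],key=cv2.contourArea)
print("black",cv2.boundingRect(c),cv2.minAreaRect(c))
# screen top edge from two views: left/right ends
def tri(a,b):
    o1,d1=ray(C,*a);o2,d2=ray(S,*b)
    s=np.linalg.lstsq(np.c_[d1,-d2],o2-o1,rcond=None)[0]
    p,q=o1+d1*s[0],o2+d2*s[1]; return ((p+q)/2).round(4),np.linalg.norm(p-q).round(4)
print(tri((257,151),(423,215)),tri((412,151),(289,292)))
E
```

```text
FL [0.441  0.1141 0.013 ]
FR [ 0.4398 -0.1867  0.013 ]
HL [0.6354 0.1051 0.013 ]
HR [ 0.6371 -0.188   0.013 ]
pink1 [ 0.3595 -0.0748  0.01  ]
pink2 [ 0.3079 -0.1665  0.01  ]
mouse [ 0.4964 -0.3439  0.03  ]
yellow [0.5    0.2004 0.01  ]
black (26, 5, 29, 13) ((39.67766571044922, 10.987309455871582), (11.8982572555542, 28.14258575439453), 85.91438293457031)
(array([0.6269, 0.1084, 0.2058]), np.float64(0.0029)) (array([ 0.6152, -0.1765,  0.2562]), np.float64(0.005))
```

View pics/crop.png

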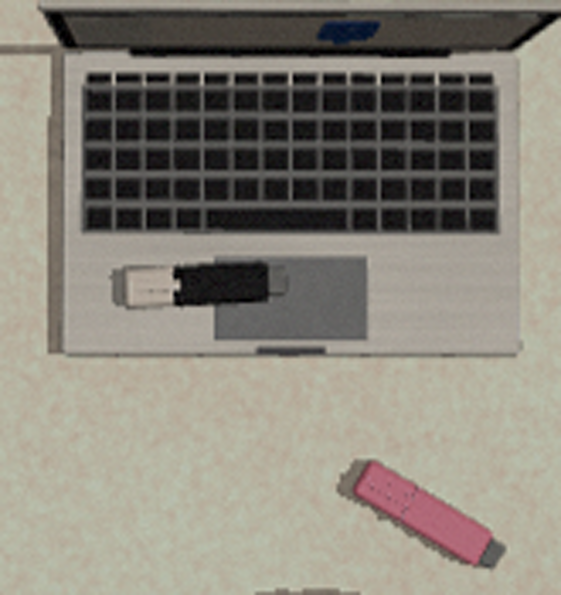

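```bash
python3 - <<'E'
from h import *
C=cam("top"); S=cam("scene")
for u,v in [(263.8,253.8),(397.9,253.5)]: print(onz(C,u,v,.013).round(4))
p=[onz(C,245+a/3.4,150+b/3.4,.027).round(4) for a,b in [(124,288),(288,282),(205,265),(205,305)]]; print("hl",p)
Lx,Ly=.541,-.038
for n,cc,pts in (("top",C,[(257.5,151.5),(411.5,151.5)]),("scene",S,[(424,214),(289,291)])):
  for (u,v),s in zip(pts,(1,-1)):
    o,d=ray(cc,u,v); k=(Ly+s*.15-o[1])/d[1]; print(n,s,(o+d*k).round(4))
for th in (1.3,1.4,1.5,1.6,1.7,1.8):
  X=[Lx+.1-.199*np.cos(th)+.0055*np.sin(th),0,.014+.199*np.sin(th)+.0055*np.cos(th)]
  out=[th,np.round(X,3)]
  for s in(1,-1):
    X[1]=Ly+s*.15; out+=[proj(C,X).round(0),proj(S,X).round(0)]
  print(*out)
E
```

```text
[0.4414 0.1101 0.013 ]
[ 0.4387 -0.1865  0.013 ]
hl [array([0.4821, 0.0703, 0.027 ]), array([ 0.4848, -0.0355,  0.027 ]), array([0.4964, 0.0179, 0.027 ]), array([0.4705, 0.0182, 0.027 ])]
top 1 [0.6378 0.112  0.1579]
top -1 [ 0.6255 -0.188   0.2   ]
scene 1 [0.6246 0.112  0.2032]
scene -1 [ 0.6382 -0.188   0.3061]
1.3 [0.593 0.    0.207] [256. 169.] [411. 202.] [413. 167.] [274. 302.]
1.4 [0.613 0.    0.211] [255. 158.] [420. 207.] [413. 157.] [282. 310.]
1.5 [0.632 0.    0.213] [255. 148.] [429. 213.] [413. 146.] [290. 319.]
1.6 [0.652 0.    0.213] [255. 138.] [437. 220.] [412. 136.] [299. 328.]
1.7 [0.672 0.    0.211] [255. 128.] [446. 228.] [412. 126.] [307. 339.]
1.8 [0.692 0.    0.207] [255. 118.] [455. 237.] [411. 117.] [316. 350.]
```

```bash
python3 -m crank '[[0,0,0,0,0,0.0165],[0,0,0,0,0,0.0165],[0,0,0,0,0,0.0165],[0,0,0,0,0,0]]' -0.2 10
python3 - <<'E'
from h import *
S=cam("scene")
for y in(.112,-.188):
  for x,z in((.44,.013),(.64,.013),(.62,.212)): print(y,x,z,proj(S,[x,y,z]).round(0))
im=S[0]
cv2.imwrite("pics/s1.png",cv2.resize(im[190:400,140:460],None,fx=2.5,fy=2.5,interpolation=cv2.INTER_CUBIC))
E
```

```text
t: 0.7
position: [0.1682, -0.5236, 0.2224]
ee_rot: [1.0, -0.0, -0.0, -0.0]
wrist_force: [0.1, 0.3, 1.2]
opening: 0.0655
grip_force: 0.0
0.112 0.44 0.013 [346. 217.]
0.112 0.64 0.013 [412. 276.]
0.112 0.62 0.212 [423. 209.]
-0.188 0.44 0.013 [236. 294.]
-0.188 0.64 0.013 [299. 368.]
-0.188 0.62 0.212 [285. 313.]
```

View pics/s1.png

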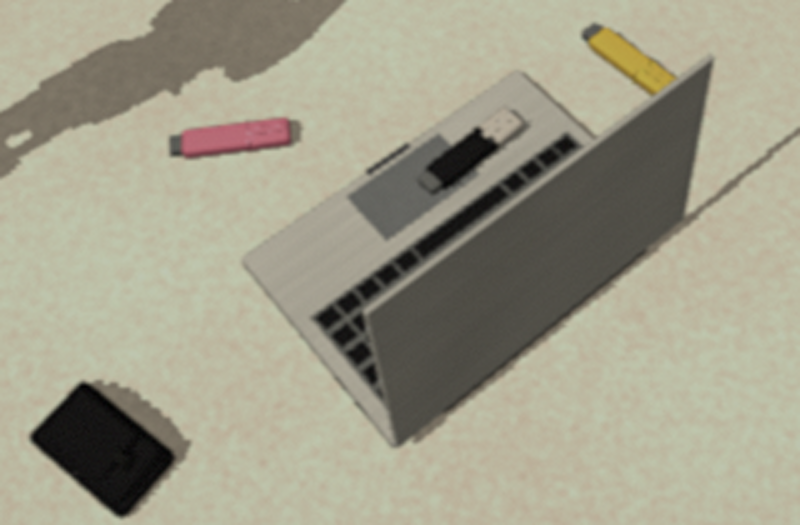

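The enlarged scene view puts the screen's top corners at (425,213) and (287,315). That fits a screen angle of about 1.46 rad. The highlighter lies clear on the palm rest, so I move over behind it.

```bash
python3 -m crank '[[0.088,-0.135,0,0,0,0],[0.088,-0.135,0,0,0,0],[0.088,-0.135,0,0,0,0],[0.088,-0.135,0,0,0,0],[0.088,-0.135,0,0,0,0],[0.088,-0.135,0,0,0,0],[0.088,-0.135,0,0,0,0],[0.088,-0.135,0,0,0,0],[0.088,-0.135,0,0,0,0],[0.088,-0.135,0,0,0,0]]' && python3 -m crank '[[0.088,-0.135,0,0,0,0],[0.088,-0.135,0,0,0,0],[0.088,-0.135,0,0,0,0],[0.088,-0.135,0,0,0,0],[0.088,-0.135,0,0,0,0],[0.090,-0.135,0,0,0,0],[0,0,0.14,0,0,0],[0,0,0.14,0,0,0],[0,0,0.14,0,0,0],[0,0,0.14,0,0,0]]'
```

```text
t: 1.75
position: [0.3889, -0.1847, 0.2227]
ee_rot: [1.0, 0.001, 0.0, 0.0]
wrist_force: [-0.0, -0.6, 0.5]
opening: 0.0564
grip_force: 0.0
t: 2.75
position: [0.5208, 0.0165, 0.0812]
ee_rot: [1.0, 0.001, 0.0, 0.0]
wrist_force: [0.3, 0.7, 0.0]
opening: 0.0562
grip_force: 0.0
```

```bash
python3 -m crank '[[0,0,0.047,0,0,0],[0,0,0.047,0,0,0],[0,0,0.047,0,0,0],[0,0,0.047,0,0,0],[0,0,0,0,0,0],[-0.02,0,0,0,0,0],[-0.02,0,0,0,0,0],[-0.02,0,0,0,0,0],[-0.02,0,0,0,0,0],[-0.02,0,0,0,0,0]]' && python3 - <<'E'
from h import *
C=cam("top"); cv2.imwrite("pics/t2.png",cv2.resize(C[0][140:330,230:420],None,fx=3,fy=3,interpolation=cv2.INTER_CUBIC))
E
```

```text
t: 3.75
position: [0.4957, 0.0162, 0.036]
ee_rot: [1.0, -0.0, 0.001, 0.0]
wrist_force: [1.0, 0.1, 1.1]
opening: 0.0565
grip_force: 0.2
```

View pics/t2.png

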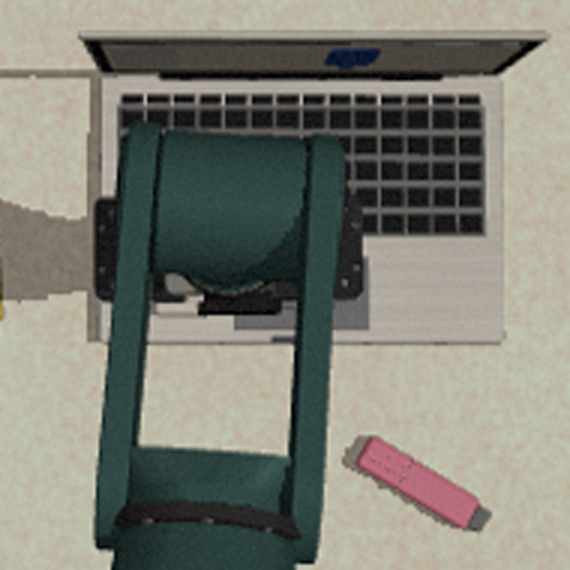

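The highlighter is moving squarely ahead of the fingers, with its front edge at about row 244 of the full picture. I keep pushing.

```bash
python3 -m crank '[[-0.03,0,0,0,0,0],[-0.03,0,0,0,0,0],[-0.03,0,0,0,0,0],[-0.03,0,0,0,0,0],[-0.03,0,0,0,0,0],[-0.03,0,0,0,0,0],[-0.03,0,0,0,0,0],[-0.03,0,0,0,0,0],[-0.03,0,0,0,0,0],[-0.03,0,0,0,0,0]]' && python3 -m crank '[[-0.03,0,0,0,0,0],[-0.03,0,0,0,0,0],[-0.03,0,0,0,0,0],[0,0,0,0,0,0]]'; python3 - <<'E'
from h import *
C=cam("scene"); cv2.imwrite("pics/s3.png",cv2.resize(C[0][150:350,180:440],None,fx=3,fy=3,interpolation=cv2.INTER_CUBIC))
E
```

```text
t: 4.8
position: [0.4202, 0.0163, 0.0355]
ee_rot: [1.0, -0.0, 0.0, 0.0]
wrist_force: [0.6, -0.3, 0.7]
opening: 0.0564
grip_force: 0.3
t: 5.2
position: [0.3972, 0.0163, 0.0352]
ee_rot: [1.0, -0.0, -0.0, 0.0]
wrist_force: [-0.8, -0.0, -0.5]
opening: 0.0566
grip_force: 0.0
```

View pics/s3.png

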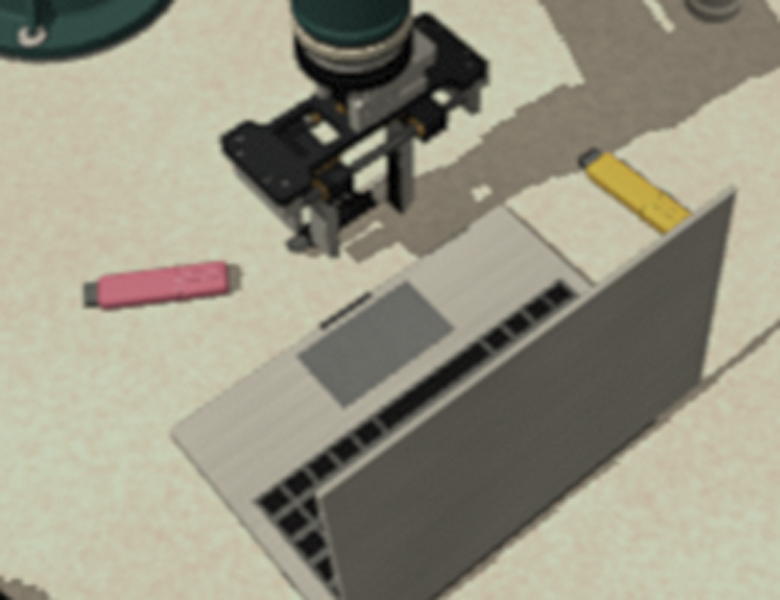

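The highlighter is off the laptop, on the desk just in front of the fingers at about (340,205) in the crop. The pink and yellow ones have not moved. I lift and go over behind the screen.

```bash
python3 -m crank '[[0,0,-0.05,0,0,0],[0,0,-0.15,0,0,0],[0,0,-0.19,0,0,0],[0,0,-0.19,0,0,0],[0,0,-0.19,0,0,0],[0,0,-0.19,0,0,0],[0,0,-0.18,0,0,0],[0.134,0.027,0,0,0,0],[0.134,0.027,0,0,0,0],[0.134,0.027,0,0,0,0]]' && python3 -m crank '[[0.134,0.027,0,0,0,0],[0.134,0.027,0,0,0,0],[0.134,0.027,0,0,0,0],[0.134,0.027,0,0,0,0],[0.134,0.027,0,0,0,0],[0,0,0,0,0,0],[0,0,0,0,0,0]]'
python3 - <<'E'
from h import *
C=cam("top"); cv2.imwrite("pics/t4.png",C[0])
C=cam("scene"); cv2.imwrite("pics/s4.png",C[0]); cv2.imwrite("pics/c4.png",np.hstack([cv2.imread("pics/t4.png")[100:350,200:430],C[0][150:400,180:460]]))
E
```

```text
t: 6.25
position: [0.5002, -0.0042, 0.3224]
ee_rot: [1.0, -0.0, 0.001, 0.0]
wrist_force: [-0.5, 0.4, 0.2]
opening: 0.0563
grip_force: 0.0
t: 6.95
position: [0.6666, -0.0379, 0.3193]
ee_rot: [1.0, -0.0, -0.001, -0.0]
wrist_force: [-0.9, -0.6, -0.1]
opening: 0.056
grip_force: 0.0
```

View pics/c4.png

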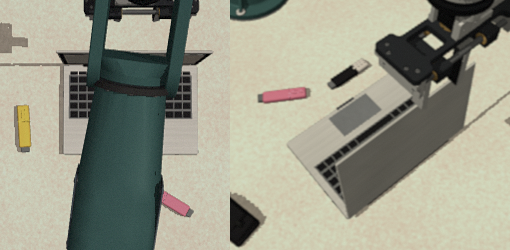

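The highlighter lies flat on the desk, clear of the laptop, at about (350,73) in the right half of the picture. The fingers are behind the screen, so I lower them.

```bash
python3 -m crank '[[0,0,0.113,0,0,0],[0,0,0.113,0,0,0],[0,0,0.113,0,0,0],[0,0,0.113,0,0,0],[0,0,0,0,0,0],[-0.03,0,0,0,0,0],[-0.03,0,0,0,0,0],[-0.03,0,0,0,0,0],[-0.02,0,0,0,0,0],[0,0,0,0,0,0]]'
python3 - <<'E'
import numpy as np
rho=.178
for th in np.append(np.arange(1.46,0,-.07),0):
    print(round(th,2),(.64-rho*np.cos(th)+.0055*np.sin(th)+.008).round(4),(.014+rho*np.sin(th)+.0055*np.cos(th)+.017).round(4))
E
```

```text
t: 8.05
position: [0.6386, -0.0379, 0.2091]
ee_rot: [1.0, -0.0, 0.001, 0.0]
wrist_force: [0.1, -0.2, 0.0]
opening: 0.0564
grip_force: 0.0
1.46 0.6338 0.2085
1.39 0.6214 0.2071
1.32 0.6092 0.2048
1.25 0.5971 0.2017
1.18 0.5853 0.1977
1.11 0.5738 0.1929
1.04 0.5626 0.1873
0.97 0.5519 0.1809
0.9 0.5417 0.1739
0.83 0.5319 0.1661
0.76 0.5228 0.1576
0.69 0.5142 0.1485
0.62 0.5063 0.1389
0.55 0.4991 0.1287
0.48 0.4927 0.1181
0.41 0.4869 0.107
0.34 0.482 0.0955
0.27 0.4779 0.0838
0.2 0.4746 0.0718
0.13 0.4722 0.0595
0.06 0.4707 0.0472
0.0 0.47 0.0365
```

```bash
python3 -m crank '[[-0.019,0,0,0,0,0],[-0.025,0,0.003,0,0,0],[-0.025,0,0.003,0,0,0],[-0.024,0,0.005,0,0,0],[-0.024,0,0.005,0,0,0],[-0.024,0,0.006,0,0,0],[-0.024,0,0.006,0,0,0],[-0.024,0,0.008,0,0,0],[-0.024,0,0.008,0,0,0]]'
```

```text
t: 8.95
position: [0.5849, -0.0376, 0.1961]
ee_rot: [1.0, -0.0, -0.0, -0.0]
wrist_force: [1.9, 1.0, 2.2]
opening: 0.0563
grip_force: 1.0
```

```bash
python3 -m crank '[[-0.023,0,0.01,0,0,0],[-0.023,0,0.01,0,0,0],[-0.022,0,0.011,0,0,0],[-0.022,0,0.011,0,0,0],[-0.021,0,0.013,0,0,0],[-0.021,0,0.013,0,0,0],[-0.02,0,0.014,0,0,0],[-0.02,0,0.014,0,0,0],[-0.02,0,0.016,0,0,0],[-0.02,0,0.016,0,0,0]]' && python3 -m crank '[[-0.018,0,0.017,0,0,0],[-0.018,0,0.017,0,0,0],[-0.017,0,0.018,0,0,0],[-0.017,0,0.018,0,0,0],[-0.016,0,0.019,0,0,0],[-0.016,0,0.019,0,0,0],[-0.014,0,0.02,0,0,0],[-0.014,0,0.02,0,0,0],[-0.013,0,0.021,0,0,0],[-0.013,0,0.021,0,0,0]]'
python3 - <<'E'
from h import *
C=cam("scene"); cv2.imwrite("pics/s5.png",C[0][120:400,160:480])
E
```

```text
t: 9.95
position: [0.5321, -0.0378, 0.164]
ee_rot: [1.0, -0.0, -0.0, 0.0]
wrist_force: [0.9, 0.0, 1.1]
opening: 0.0564
grip_force: 0.7
t: 10.95
position: [0.4933, -0.0378, 0.1165]
ee_rot: [1.0, -0.0, 0.0, 0.0]
wrist_force: [0.9, 0.3, 0.8]
opening: 0.0568
grip_force: 0.6
```

View pics/s5.png

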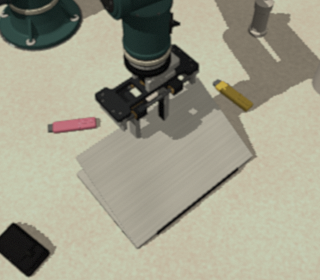

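The screen follows the fingertips down and the laptop has not shifted. It is now about 0.45 rad open.

```bash
python3 -m crank '[[-0.012,0,0.022,0,0,0],[-0.012,0,0.022,0,0,0],[-0.01,0,0.023,0,0,0],[-0.01,0,0.023,0,0,0],[-0.008,0,0.024,0,0,0],[-0.008,0,0.024,0,0,0],[-0.007,0,0.024,0,0,0],[-0.007,0,0.024,0,0,0],[-0.005,0,0.024,0,0,0],[-0.005,0,0.024,0,0,0]]' && python3 -m crank '[[-0.003,0,0.022,0,0,0],[-0.003,0,0.022,0,0,0],[-0.002,0,0.016,0,0,0],[-0.001,0,0.01,0,0,0],[0,0,0.006,0,0,0],[0,0,0,0,0,0]]'
```

```text
t: 12.0
position: [0.4725, -0.0378, 0.058]
ee_rot: [1.0, -0.0, 0.0, 0.0]
wrist_force: [0.3, 1.0, 1.1]
opening: 0.0562
grip_force: 0.5
t: 12.6
position: [0.4699, -0.0377, 0.0391]
ee_rot: [1.0, -0.0, -0.0, 0.0]
wrist_force: [-0.2, -0.0, 0.5]
opening: 0.0565
grip_force: 0.0
```

Down in 1 mm steps until the force shows firm contact with the bumpers.

```bash
for i in 1 ; do python3 -m crank '[[0,0,0.004,0,0,0],[0,0,0.004,0,0,0],[0,0,0.004,0,0,0],[0,0,0,0,0,0],[0,0,0,0,0,0]]'; python3 -m crank '[[0,0,0.004,0,0,0],[0,0,0.004,0,0,0],[0,0,0,0,0,0],[0,0,0,0,0,0]]'; done
```

```text
t: 13.1
position: [0.4701, -0.0378, 0.0367]
ee_rot: [1.0, -0.0, -0.0, 0.0]
wrist_force: [-2.2, 0.8, 4.0]
opening: 0.0562
grip_force: 2.0
t: 13.5
position: [0.4702, -0.0378, 0.0366]
ee_rot: [1.0, -0.0, -0.0, 0.0]
wrist_force: [-6.6, 0.7, 14.5]
opening: 0.0566
grip_force: 7.0
```

The height stopped changing (0.0366 m) while the force rose to 14.5 N, so the screen is home. I retract and check.

```bash
python3 -m crank '[[0,0,-0.004,0,0,0],[0,0,-0.004,0,0,0],[0,0,-0.02,0,0,0],[0,0,-0.1,0,0,0],[0,0,-0.19,0,0,0],[0,0,-0.19,0,0,0],[0,0,-0.19,0,0,0],[0,0.15,-0.1,0,0,0],[-0.05,0.15,0,0,0,0],[-0.05,0.15,0,0,0,0]]' && python3 -m crank '[[-0.05,0.15,0,0,0,0],[-0.05,0.15,0,0,0,0],[-0.05,0.15,0,0,0,0],[-0.05,0.15,0,0,0,0],[-0.05,0.15,0,0,0,0],[-0.05,0.15,0,0,0,0],[-0.05,0.15,0,0,0,0],[-0.05,0.15,0,0,0,0],[-0.05,0.15,0,0,0,0],[0,0,0,0,0,0]]'
python3 - <<'E'
from h import *
T=cam("top");S=cam("scene")
cv2.imwrite("pics/c6.png",np.hstack([cv2.resize(T[0][130:330,230:430],None,fx=1.9,fy=1.9),cv2.resize(S[0][170:380,210:430],(398,380))]))
for y in(.112,-.188):
  for x,z in((.44,.0195),(.64,.0195)): print(y,x,((proj(T,[x,y,z])-[230,130])*1.9).round(),((proj(S,[x,y,z])-[210,170])*1.81).round()+[380,0])
print(r.get_obs()["dq"].round(3))
E
```

```text
t: 14.5
position: [0.446, -0.1516, 0.2355]
ee_rot: [1.0, 0.001, 0.002, 0.001]
wrist_force: [-0.3, -0.7, -0.6]
opening: 0.0563
grip_force: 0.0
t: 15.5
position: [0.3306, -0.4917, 0.2322]
ee_rot: [1.0, -0.003, -0.001, 0.0]
wrist_force: [-0.7, -0.1, -0.8]
opening: 0.0565
grip_force: 0.0
0.112 0.44 [ 62. 236.] [627.  82.]
0.112 0.64 [61. 65.] [747. 188.]
-0.188 0.44 [321. 233.] [426. 221.]
-0.188 0.64 [317.  63.] [540. 357.]
[ 0.031 -0.032  0.016  0.003  0.006  0.003]
```

View pics/c6.png

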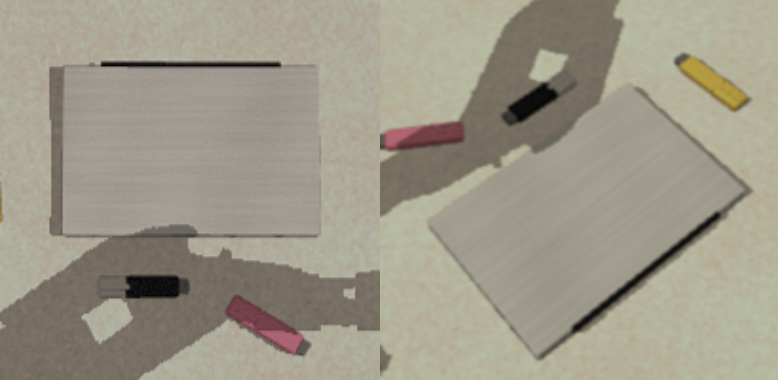

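The laptop is shut, with its top-view corners from (64,66) to (320,235), matching the predicted ones to within about 3 px. The black highlighter lies on the desk at (143,286), clear of it.

```bash
python3 -m crank '[[0,0,0,0,0,0],[0,0,0,0,0,0],[0,0,0,0,0,0]]' && python3 -c "
from plant import workorder
print(workorder.sign_off())"
```

```text
t: 15.9
position: [0.3334, -0.4868, 0.2345]
ee_rot: [1.0, 0.001, 0.0, 0.0]
wrist_force: [0.3, 0.7, -0.5]
opening: 0.056
grip_force: 0.0
the job is handed in; nothing more can be done
None
```

I brushed the highlighter off onto the desk, then shut the laptop fully with the fingertips, and handed the job in at 15.9 s; the laptop did not visibly shift, and the arm stayed clear of the mouse, pen pot and printed part.

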